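# Scrape out the griddle's grease channel

## Robot

A 7-joint arm with a two-finger parallel gripper is mounted at the origin on a cart in front of the work surface, level with it; the furniture and walls round the work are solid. World frame = base frame: x ahead of the robot, y to its left, z up, the work surface at z = 0. Lengths are in m, angles in rad, forces in N, time in s.
With the tool pointing down it reaches from about 0.4 to 0.85 m from the base axis. Payload 4.5 kg.
Tool frame: the origin (TCP) lies between the finger pads, 19 mm behind the fingertips; this is the grasp point; z points along the fingers, y is the line along which they close (so a half turn about z gives the same grasp; the last joint's range is limited). The gripper opens to 88 mm and grips with 3 to 60 N. Pads are 18 mm wide; open, the fingers measure 123 mm over their backs; the gripper's body (75 mm by 187 mm) begins 45 mm behind the grasp point.
Start: joints at [-1.083, 0.689, -0.195, 1.565, 0.157, 0.902, -0.215], TCP at [0.274, 0.562, 0.257] pointing down, gripper open.
Joint ranges: [-3.01, 3.01], [-0.46, 2.08], [-1.47, 1.51], [0.13, 2.56], [-1, 4.14], [0.04, 2.09], [-2.66, 2.66]. Speed limits (rad/s): [2.57, 2.57, 3.14, 3.14, 3.14, 3.14, 3.14].

## Interface

Orientations are given as a unit quaternion [x, y, z, w].
In Python, from plant import r, optics gives the robot as it stands.
- The arm moves only by the tool servo_tool, never from a script. Its arguments are lists of equal length, an entry for each row: "translation": the shift along the tool's x, y, z in m, a list of three; "turn": the turn, a rotation vector about the tool's x, y, z in rad, a list of three. In form: {"translation": [[dx, dy, dz], ...], "turn": [[rx, ry, rz], ...]}. A call has 1 to 10 rows; each row shifts and turns the commanded pose from where the row before left it, along the tool's axes as they then stand; what a row does not reach is not made up. A row lasts 1/8 s, in which the tool goes at most 62.5 mm and 10.7 degrees, less where a joint would pass 70% of its speed; a pose out of reach is approached as far as the arm can. A call is refused whole if a number of a shift passes 0.0625 or a number of a turn 0.188, either way. A call with a gripper value outside its range is refused whole. "grip" is the opening, from 0 (shut) to 1 (fully open), set as the call begins (left out, the last holds). The fingers move at their own pace and stop on an object; "grip_force" is the grip in N (left out, the last holds). Time passes only in rows, so rows that do not move let the fingers close. It gives the time, the measured TCP pose, the force, the opening and the grip force at its end, in the units of the state.
- r.get_state(): the state, without advancing time (a new reading comes with each control period).
- optics.snapshot(name): name is "side" or "top"; returns a dict with "img" (384x512x3 uint8, red, green, blue), "z_map" (384x512 float32, m along the optical axis (not along the pixel's ray), 0 where there is no reading), "mtx" (3x3 intrinsics, pixels), "R" (3x3) and "t" (3): a world point X has camera coordinates R X + t. Camera axes: x right, y down, z forward; pixel columns grow to the right and rows downward; lengths in m; the calibration is good to about 2 mm. A picture is of the moment at which its call begins.
- r.finish_job(): hands the job in; it is judged then, once.
The state is a dict: "clock": time; "q": joint angles; "qd": joint speeds; "joint_torque": joint torques, N m; "tool_pos": TCP position; "eef_rot": TCP orientation; "contact_force": force on the tool from outside, world axes, zero at the start; "moment": the same for the moment, N m; "opening": opening from 0.0 (shut) to 1.0 (fully open); "finger_force": force on a finger pad.
Only numpy, scipy, OpenCV 4.12 (cv2) and the standard library are available. Lean on these libraries where they do the work, as an engineer would, in place of code of your own. Each camera call takes 0.05 s, during which the arm holds its last target. There are 200 camera calls.

## Task

Take the scraper out of its forked stand and draw its nib along the floor of the griddle's L-shaped grease channel in one pass: from the closed far end, round the corner and along the front to the open end, slowly (about 4 cm a second) and always down in the channel, so that the nib, not your fingers, sweeps the loose burnt crust out of the open end into the drip tray. Then hang the scraper upright by its collar in the fork again, and leave the jar, the shaker and everything else where it is.

Things in the scene. Friction and masses are not known exactly. Their poses are not given: they have to be found in the camera images.
- griddle: Aluminium griddle with dark plate, 150 (x) x 210 (y) mm, fixed, may be turned. Origin: centre of its underside, on the worktop. Plate and rims end at z = 48 mm. Its grease channel is an L-shaped groove 30 mm wide, 18 mm deep, floor at z = 30 mm: side leg on the left (+y), along x; front leg along y, open at y = -105 mm. Black loop handles stick out 30 mm at the sides, below z = 32.
- channel_start (a point): Point on the channel floor's centre line near its closed far end, where the pass starts: at (50, 84, 30) mm in the griddle's frame. The end wall is 19 mm beyond it (+x).
- channel_corner (a point): Point on the channel floor where the two centre lines meet: at (-54, 84, 30) mm in the griddle's frame. The channel is straight from channel_start to here, and from here to channel_end.
- channel_end (a point): Point on the channel floor's centre line at its open end, where the pass ends: at (-54, -105, 30) mm in the griddle's frame.
- drip_tray (a point): Centre of the drip tray's floor: at (-54, -138, 4) mm in the griddle's frame. The tray is fixed to the griddle right below the open end: an open aluminium box, inside 64 (x) x 61 (y) mm, rim at z = 26 mm.
- scraper: Upright loose scraper, 172 mm long, 0.12 to 0.2 kg. Origin: centre of the nib's lower end; z up to the grip. From below: round nib 18 mm across to z = 16, round shank 12 mm across to z = 95, round collar 46 mm across to z = 101, square wooden grip 24 x 24 mm (sides along x and y) to z = 171 mm. At the start it hangs in the stand's fork.
- scraper_nib (a point): Centre of the lower end of the scraper's nib (the scraper's origin).
- scraper_grip (a point): Point on the scraper's axis in the wooden grip, 140 mm above the nib's end; a good place for the TCP.
- stand: Fixed stand, may be turned. Origin: on the worktop, straight below where the scraper's axis hangs. Wooden foot 130 x 90 x 10 mm, steel post at x = 58 mm. On it a fork of two prongs along x, 24 mm apart, each 12 mm wide, z = 107 to 115 mm, open towards -x (tips at x = -38, closed at x = 47 mm).
- stand_seat (a point): Top of the fork, 115 mm above the stand's origin. The scraper hangs with its shank between the prongs and its collar on them, nib's end 20 mm above the worktop; lift it some 15 mm and slide it out along the stand's -x until clear of the tips; put back the reverse way.
- crust: Loose dark burnt crust, a disc 24 mm in diameter and 12 mm thick, lying in the front leg of the channel. Origin: centre of its underside.
- crust_center (a point): Centre of the crust.
- honey_jar: Bystander: honey jar, 86 mm tall; origin at the centre of its underside; to be left alone.
- salt_shaker: Bystander: glass salt shaker, 90 mm tall; origin at the centre of its underside; to be left alone.
Things that resemble listed ones, but are neither listed nor needed, are in the scene too. What is shaped like the scraper but yellow is not meant. Leave any red look-alike of the stand alone.

How it is judged:
On the way, in this order (a step that is already met when the one before it is completed fails the run):
1. nib down in the channel at its closed far end (x of scraper_nib in the frame of griddle between 0.038 and 0.062 m and y of scraper_nib in the frame of griddle between 0.072 and 0.096 m and z of scraper_nib in the frame of griddle between 0.021 and 0.039 m), for 0.1 s.
2. nib down in the side leg of the channel, 35 mm from the starting point (x of scraper_nib in the frame of griddle between 0.003 and 0.027 m and y of scraper_nib in the frame of griddle between 0.072 and 0.096 m and z of scraper_nib in the frame of griddle between 0.021 and 0.039 m), for 0.1 s.
3. nib down in the side leg of the channel, 70 mm from the starting point (x of scraper_nib in the frame of griddle between -0.032 and -0.008 m and y of scraper_nib in the frame of griddle between 0.072 and 0.096 m and z of scraper_nib in the frame of griddle between 0.021 and 0.039 m), for 0.1 s.
4. nib down in the channel at the corner (x of scraper_nib in the frame of griddle between -0.066 and -0.042 m and y of scraper_nib in the frame of griddle between 0.072 and 0.096 m and z of scraper_nib in the frame of griddle between 0.021 and 0.039 m), for 0.1 s.
5. nib down in the front leg of the channel, 37 mm past the corner (x of scraper_nib in the frame of griddle between -0.066 and -0.042 m and y of scraper_nib in the frame of griddle between 0.035 and 0.059 m and z of scraper_nib in the frame of griddle between 0.021 and 0.039 m), for 0.1 s.
6. nib down in the front leg of the channel, 73 mm past the corner (x of scraper_nib in the frame of griddle between -0.066 and -0.042 m and y of scraper_nib in the frame of griddle between -0.001 and 0.023 m and z of scraper_nib in the frame of griddle between 0.021 and 0.039 m), for 0.1 s.
7. nib down in the front leg of the channel, 109 mm past the corner (x of scraper_nib in the frame of griddle between -0.066 and -0.042 m and y of scraper_nib in the frame of griddle between -0.037 and -0.013 m and z of scraper_nib in the frame of griddle between 0.021 and 0.039 m), for 0.1 s.
8. nib down in the front leg of the channel, 145 mm past the corner (x of scraper_nib in the frame of griddle between -0.066 and -0.042 m and y of scraper_nib in the frame of griddle between -0.073 and -0.049 m and z of scraper_nib in the frame of griddle between 0.021 and 0.039 m), for 0.1 s.
9. nib down in the front leg of the channel, 181 mm past the corner (x of scraper_nib in the frame of griddle between -0.066 and -0.042 m and y of scraper_nib in the frame of griddle between -0.109 and -0.085 m and z of scraper_nib in the frame of griddle between 0.021 and 0.039 m), for 0.1 s.
At the end, for the whole second after the job is handed in: The crust lies at rest in the drip tray. The scraper hangs at rest in the fork by its collar, upright within 0.15 rad, its axis within 16 mm of the seat along the prongs and 8 mm across them, the nib's end 20 mm (within 7 mm) above the worktop (x of scraper_nib in the frame of stand between -0.016 and 0.016 m and y of scraper_nib in the frame of stand between -0.008 and 0.008 m and z of scraper_nib in the frame of stand between 0.013 and 0.027 m and angle between scraper's own z axis and vertical below 0.15 rad and linear speed of each of scraper, crust below 0.03 m/s and x of crust_center in the frame of griddle between -0.089 and -0.019 m and y of crust_center in the frame of griddle between -0.1725 and -0.1045 m and z of crust_center in the frame of griddle between -0.001 and 0.027 m); the robot touches nothing.
It fails at once if scraper moving faster than 0.12 m/s while its nib is down in the channel (within 10 mm of its floor), more than about 15 mm from the start and the end of the pass (linear speed of scraper above 0.12 m/s and x of scraper_nib in the frame of griddle between -0.075 and 0.036 m and y of scraper_nib in the frame of griddle between -0.08 and 0.105 m and z of scraper_nib in the frame of griddle between 0.02 and 0.04 m).
It fails at once if robot touches the crust itself (contact force between any of the fingers, the arm and crust above 0.5 N).
It fails at once if a bystander is moved by more than 30 mm (distance of any of honey_jar, salt_shaker from where it was at the start of the episode above 0.03 m).
It also fails if it takes over 72 s, if anything falls off the work surface, if the arm or the gripper's body presses on something with over 40 N, if the wrist force passes 120 N, or if a joint passes its speed limit or range.

## Working session

There is one attempt and no reset: what is moved stays moved. The work goes in short steps, Python scripts to look and compute and a tool call to move; the robot and the scene stay as the last step left them, time stands still between calls to the robot, and variables do not carry over. Pictures are saved under pics/ and viewed, at most 10 in all, crops included, and the job is handed in when it is done.

Besides the shell and the picture viewer there is one more tool, called after "Call:" as a command line: name --argument value ..., lists and objects as JSON in quotes. servo_tool: Moves the arm, as the interface text tells. Its arguments: {"type":"object","properties":{"translation":{"type":"array"},"turn":{"type":"array"},"grip":{"type":"number"},"grip_force":{"type":"number"}},"required":["translation","turn"]}

```bash
mkdir -p pics
cat > h.py <<'E'
import numpy as np,cv2,pickle
def snap(n):
    from plant import optics
    s=optics.snapshot(n); pickle.dump(s,open(f'{n}.pkl','wb')); return s
def load(n): return pickle.load(open(f'{n}.pkl','rb'))
def p3(s,u,v):
    z=s['z_map'][v,u]; c=np.linalg.inv(s['mtx'])@[u,v,1]*z
    return s['R'].T@(c-s['t'])
def cloud(s):
    v,u=np.mgrid[:384,:512]; z=s['z_map']
    c=np.stack([u,v,np.ones_like(u)],-1)@np.linalg.inv(s['mtx']).T*z[...,None]
    P=(c-s['t'])@s['R']; P[z==0]=np.nan; return P
E
python3 - <<'E'
from h import *
from plant import r
for n in('side','top'):
    s=snap(n); cv2.imwrite(f'pics/{n}.png',cv2.resize(s['img'][...,::-1],(768,576)));print(n,-s['R'].T@s['t'],s['R'].round(3).tolist())
st=r.get_state();print(st['clock'],st['tool_pos'],st['eef_rot'],st['opening'])
E
```

```text
side [-0.28695557 -1.1666012   0.76622675] [[0.812, -0.583, 0.022], [-0.218, -0.339, -0.915], [0.541, 0.739, -0.402]]
top [ 0.00496185 -0.31107522  1.42006839] [[0.468, -0.884, -0.007], [-0.798, -0.419, -0.433], [0.379, 0.208, -0.901]]
0.1 [0.27379862 0.56127939 0.25670303] [ 2.24916113e-01  9.74377816e-01 -7.73300786e-04 -1.28720919e-04] 0.9997428598103151
```

View pics/side.png

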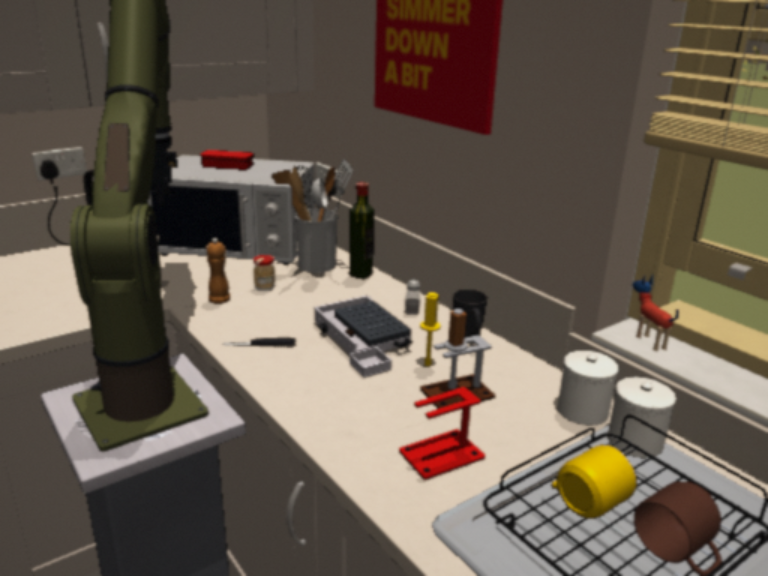

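View pics/top.png

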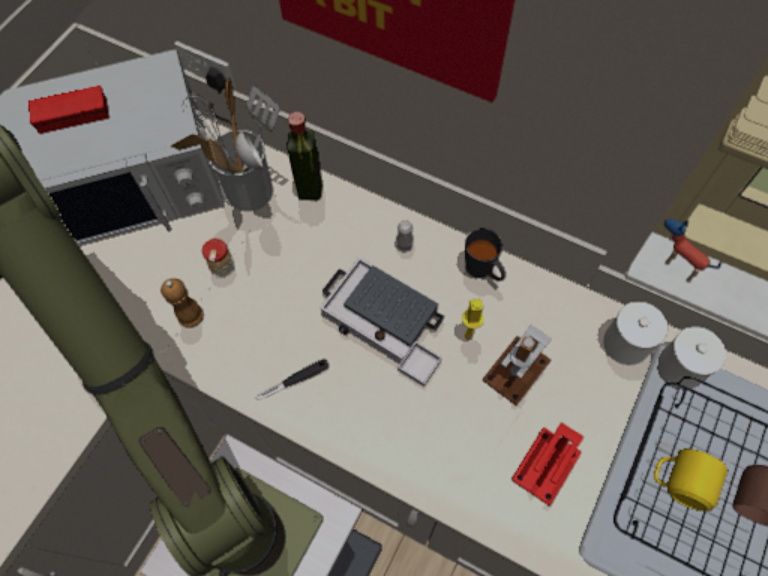

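Side: the brown-gripped scraper is at (457,330) in the grey steel fork, with a wooden foot below it. The yellow look-alike is at (431,325) and the red stand at (445,430). The griddle is at (362,328) with its tray at (370,360). Top: scraper (527,345), yellow one (473,315), red stand (548,463), griddle (382,310), crust about (380,335), shaker (404,235), jar (217,257). The brown scraper in the grey stand fits the description, so I'll check it in enlarged crops.

Run:
```python
from h import *
a=load('top')['img'][160:290,200:390,::-1]; b=load('side')['img'][185:285,200:346,::-1]
a=cv2.resize(a,(760,520),interpolation=cv2.INTER_CUBIC); cv2.imwrite('pics/a.png',a)
cv2.imwrite('pics/b.png',cv2.resize(b,None,fx=5,fy=5,interpolation=cv2.INTER_CUBIC))
```

```text
(no output)
```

View pics/a.png

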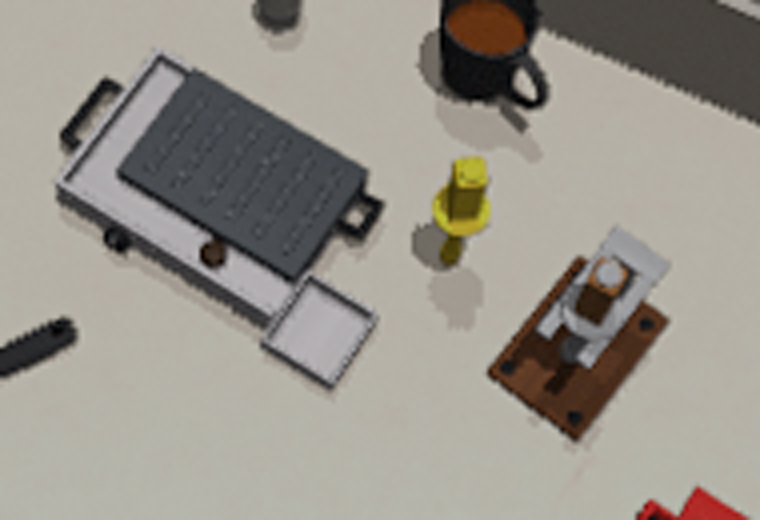

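View pics/b.png

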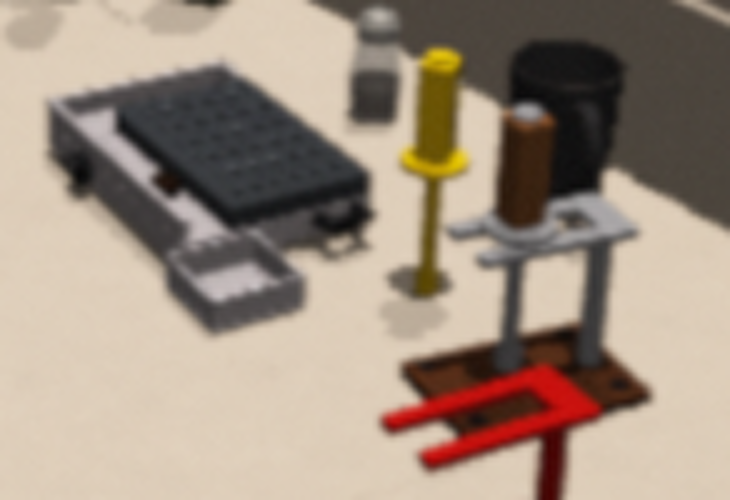

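Run:
```python
from h import *
for n in('side','top'):
    s=load(n);P=cloud(s)
    if n=='top': box=(200,160,390,290)
    def roi(u0,v0,u1,v1):
        return P[v0:v1,u0:u1].reshape(-1,3), s['img'][v0:v1,u0:u1].reshape(-1,3).astype(int)
    def rect(Q,l):
        if len(Q)<5: print(n,l,len(Q));return
        (c,d,a)=cv2.minAreaRect(Q[:,:2].astype(np.float32)*1000);b=cv2.boxPoints((c,d,a))
        print(n,l,len(Q),'c',np.round(c,1),'d',np.round(d,1),'a',round(a,1),'z',np.round(np.median(Q[:,2])*1000,1),b.round(0).tolist())
    G,C=roi(*((205,165,310,262) if n=='top' else (205,190,276,252)))
    k=C.max(1)
    rect(G[(G[:,2]>.041)&(G[:,2]<.06)],'griddle top')
    rect(G[(G[:,2]>.041)&(G[:,2]<.06)&(k<100)],'dark')
    rect(G[(G[:,2]>.026)&(G[:,2]<.034)],'floor30')
    S,C=roi(*((318,212,370,272) if n=='top' else (275,200,335,270)))
    red=(C[:,0]>2.5*C[:,1]); 
    m=(C.max(1)-C.min(1)<40)
    rect(S[(S[:,2]>.109)&(S[:,2]<.120)&m],'fork')
    br=(C[:,0]-C[:,2]>15)&(C[:,0]<160)
    rect(S[(S[:,2]>.125)&(S[:,2]<.20)&br],'grip')
    rect(S[(S[:,2]>.187)&(S[:,2]<.20)],'griptop')
    rect(S[(S[:,2]>.118)&(S[:,2]<.126)],'collar')
    rect(S[(S[:,2]>.005)&(S[:,2]<.015)&br],'foot')
```

```text
side griddle top 1024 c [578.9   1.2] d [219.7 250.7] a 84.2 z 48.5 [[443.0, -95.0], [693.0, -121.0], [715.0, 98.0], [465.0, 123.0]]
side dark 827 c [577.   -2.6] d [211.6 246.5] a 85.1 z 48.6 [[445.0, -98.0], [691.0, -118.0], [709.0, 92.0], [463.0, 113.0]]
side floor30 368 c [566.2 -34. ] d [285.9 252.2] a 82.6 z 30.5 [[423.0, -160.0], [673.0, -192.0], [710.0, 92.0], [459.0, 124.0]]
side fork 221 c [ 621.7 -268.5] d [268.6 105.3] a 36.1 z 114.8 [[482.0, -305.0], [544.0, -390.0], [761.0, -232.0], [699.0, -147.0]]
side grip 324 c [ 555.2 -257. ] d [147.1  28.8] a 73.3 z 154.1 [[520.0, -323.0], [548.0, -332.0], [590.0, -191.0], [563.0, -182.0]]
side griptop 41 c [ 536.9 -313.3] d [21.4 29.1] a 13.3 z 191.9 [[523.0, -302.0], [530.0, -330.0], [551.0, -325.0], [544.0, -297.0]]
side collar 95 c [ 537.3 -330.4] d [288.  88.] a 62.8 z 121.4 [[432.0, -438.0], [510.0, -479.0], [642.0, -223.0], [564.0, -182.0]]
side foot 449 c [ 685.2 -177.2] d [492.7 205.5] a 54.0 z 10.6 [[457.0, -316.0], [623.0, -437.0], [913.0, -38.0], [747.0, 82.0]]
top griddle top 1953 c [532.    6.7] d [211.5 153.4] a 84.
[... 281 characters left out ...]
504.0, -220.0], [707.0, 27.0], [522.0, 178.0]]
top fork 279 c [ 556.  -314.3] d [ 49.1 108.8] a 78.0 z 114.9 [[498.0, -327.0], [604.0, -350.0], [614.0, -302.0], [508.0, -279.0]]
top grip 96 c [ 546.2 -260.4] d [126.3  27.9] a 82.1 z 175.9 [[524.0, -321.0], [551.0, -325.0], [569.0, -200.0], [541.0, -196.0]]
top griptop 60 c [ 538.2 -310.8] d [22.3 23.9] a 89.1 z 191.3 [[526.0, -322.0], [550.0, -322.0], [550.0, -300.0], [526.0, -299.0]]
top collar 102 c [ 577.6 -280.1] d [134.7  87. ] a 63.0 z 120.4 [[508.0, -320.0], [586.0, -360.0], [647.0, -240.0], [569.0, -200.0]]
top foot 615 c [ 552.  -313.8] d [ 90.  130.5] a 78.2 z 9.3 [[479.0, -345.0], [607.0, -371.0], [625.0, -283.0], [497.0, -256.0]]
```

Run:
```python
from h import *
a=np.radians(-5.4);R=np.array([[np.cos(a),-np.sin(a)],[np.sin(a),np.cos(a)]])
b=np.radians(-11.8);B=np.array([[np.cos(b),-np.sin(b)],[np.sin(b),np.cos(b)]])
for n in('top','side'):
    s=load(n);P=cloud(s);z=s['z_map']
    ker=np.ones((3,3));ok=(cv2.dilate(z,ker)-cv2.erode(z,ker))<.02
    L=(P[...,:2]-[.532,.0067])@R; Z=P[...,2]; near=(abs(L[...,0])<.1)&(abs(L[...,1])<.19)
    C=s['img'].astype(int)
    pl=near&ok&(abs(Z-.048)<.004); print(n,'plate x',np.percentile(L[pl][:,0],[.5,5,95,99.5]).round(4),'y',np.percentile(L[pl][:,1],[.5,5,95,99.5]).round(4))
    fl=near&(abs(Z-.030)<.003)
    # front leg : x-extent ; side leg: y-extent
    f=L[fl&(abs(L[...,1])<.08)&(L[...,0]<-.03)]; g=L[fl&(abs(L[...,0])<.04)&(L[...,1]>.06)]
    print(n,'front leg x',f[:,0].min().round(4),f[:,0].max().round(4),'side leg y',g[:,1].min().round(4),g[:,1].max().round(4),len(f),len(g))
    for sg in(-.06,-.03,0,.03,.06):
        q=f[abs(f[:,1]-sg)<.015];print('   ',sg,len(q),q[:,0].min().round(4) if len(q) else '',q[:,0].max().round(4) if len(q) else '')
    cr=near&(abs(Z-.042)<.003)&(L[...,0]<-.035)&(C.max(-1)<90)&(L[...,1]<.07)&(L[...,0]>-.068)
    if cr.sum(): print('crust',L[cr].mean(0),cr.sum())
    ye=(C[...,0]>100)&(C[...,2]<60)&(C[...,1]>.6*C[...,0])&(abs(P[...,0]-.56)<.1)&(abs(P[...,1]+.2)<.09)
    y=P[ye];t=y[y[:,2]>y[:,2].max()-.02];print('yellow',t.mean(0),y[:,2].max())
    # grip faces
    D=(P[...,:2]-[.5385,-.311])@B
    gp=(abs(D[...,0])<.025)&(abs(D[...,1])<.025)&(Z>.13)&(Z<.186)
    q=D[gp]; print('grip',len(q),'x',np.percentile(q[:,0],[2,50,98]).round(4),'y',np.percentile(q[:,1],[2,50,98]).round(4))
    near2=q[q[:,1]<np.percentile(q[:,1],50)]; print(' face slope deg',np.degrees(np.arctan(np.polyfit(near2[:,0],near2[:,1],1)[0])))
    cv2.imwrite(f'pics/g{n}.png',cv2.resize(s['img'][(205 if n=='side' else 220):,][:45,(290 if n=='side' else 335):][:,:45,::-1],None,fx=10,fy=10,interpolation=cv2.INTER_CUBIC))
    mg=(abs(P[...,0]-.66)<.1)&(abs(P[...,1]+.15)<.08)&(Z>.05)&(Z<.2); print('mug',np.percentile(P[mg],[2,50,98],axis=0).round(3).tolist() if mg.any() else '')
```

```text
top plate x [-0.0748 -0.037   0.0634  0.0688] y [-0.1028 -0.0957  0.0559  0.0984]
top front leg x -0.0869 -0.0323 side leg y 0.0712 0.132 244 157
    -0.06 50 -0.0751 -0.0372
    -0.03 23 -0.0749 -0.0371
    0 49 -0.0742 -0.0358
    0.03 61 -0.0869 -0.0373
    0.06 46 -0.0786 -0.0361
crust [-0.04330054 -0.02251801] 54
yellow [ 0.57386606 -0.18828407  0.17153459] 0.17672700722519344
grip 71 x [-0.0133 -0.0107  0.0105] y [-0.0123 -0.0033  0.0098]
 face slope deg -1.6188215730660596
mug [[0.562, -0.207, 0.051], [0.708, -0.162, 0.092], [0.759, -0.094, 0.174]]
side plate x [-0.0756 -0.0393  0.058   0.0659] y [-0.1093 -0.1049  0.0549  0.1001]
side front leg x -0.0863 -0.0338 side leg y 0.0752 0.108 118 23
    -0.06 27 -0.0765 -0.0366
    -0.03 9 -0.0762 -0.0386
    0 25 -0.0774 -0.0371
    0.03 28 -0.0863 -0.036
    0.06 19 -0.0786 -0.0389
crust [-0.04225632 -0.02349169] 53
yellow [ 0.57201929 -0.19577218  0.16760055] 0.17663937169054372
grip 183 x [-0.0131 -0.007   0.0129] y [-0.0156 -0.0098  0.0084]
 face slope deg 5.046772670117495
mug [[0.562, -0.209, 0.051], [0.702, -0.187, 0.1], [0.757, -0.096, 0.173]]
```

Confirmed: the crops show the brown-gripped scraper at (600,285) in the grey steel fork on its wooden foot, the yellow one at (465,190) standing free, and the red stand empty. The griddle's tray is at (318,330) and the crust lies in the front leg at (212,252). I'll turn the tool so its closing line lies along the stand's x, raising it first.

Call:
servo_tool --translation '[[0,0,-0.03],[0,0,-0.03],[0,0,0],[0,0,0],[0,0,0],[0,0,0],[0,0,0],[0,0,0],[0,0,0],[0,0,0]]' --turn '[[0,0,0.1654],[0,0,0.1654],[0,0,0.1654],[0,0,0.1654],[0,0,0.1654],[0,0,0.1654],[0,0,0.1654],[0,0,0.1654],[0,0,0],[0,0,0]]' --grip 1

```text
clock: 1.35
tool_pos: [0.2738, 0.5617, 0.3172]
eef_rot: [0.775, 0.632, -0.0, 0.0]
contact_force: [0.2, 0.1, -0.7]
opening: 0.998
finger_force: 0.0
```

```bash
cat >> h.py <<'E'
from scipy.spatial.transform import Rotation as Ro
def delta(x,y,z):
    from plant import r
    s=r.get_state(); M=Ro.from_quat(s['eef_rot']).as_matrix()
    d=M.T@(np.array([x,y,z])-s['tool_pos'])
    print('clk',round(s['clock'],2),'pos',np.round(s['tool_pos'],4),'ydir',np.degrees(np.arctan2(M[1,1],M[0,1])).round(2),'tilt',np.degrees(np.arccos(-M[2,2])).round(2),'delta tool',d.round(4),'F',np.round(s['contact_force'],1),'op',round(s['opening'],3))
E
python3 -c "
from h import *
delta(.5385,-.311,.31)"
```

```text
clk 1.35 pos [0.2738 0.5617 0.3172] ydir -11.65 tilt 0.03 delta tool [-0.8013  0.4354  0.0075] F [ 0.2  0.1 -0.7] op 0.998
```

Call:
servo_tool --translation '[[-0.03,0.03,0],[-0.05,0.04,0],[-0.05,0.035,0],[-0.05,0.035,0],[-0.05,0.03,0],[-0.05,0.025,0],[-0.05,0.025,0],[-0.05,0.025,0],[-0.05,0.025,0],[-0.05,0.025,0]]' --turn '[[0,0,0],[0,0,0],[0,0,0],[0,0,0],[0,0,0],[0,0,0],[0,0,0],[0,0,0],[0,0,0],[0,0,0]]'

```text
clock: 2.6
tool_pos: [0.4642, 0.0312, 0.3177]
eef_rot: [0.775, 0.632, 0.0, 0.0]
contact_force: [0.2, 0.6, -0.6]
opening: 1.003
finger_force: 0.0
```

Call:
servo_tool --translation '[[-0.05,0.025,0],[-0.05,0.025,0],[-0.05,0.025,0],[-0.05,0.025,0],[-0.05,0.02,0],[-0.04,0.02,0],[-0.03,0,0],[0,0,0],[0,0,0],[0,0,0]]' --turn '[[0,0,0],[0,0,0],[0,0,0],[0,0,0],[0,0,0],[0,0,0],[0,0,0],[0,0,0],[0,0,0],[0,0,0]]'

```text
clock: 3.85
tool_pos: [0.5359, -0.3071, 0.3174]
eef_rot: [0.775, 0.632, 0.001, -0.0]
contact_force: [0.7, -0.2, -0.1]
opening: 0.999
finger_force: 0.0
```

```bash
python3 -c "
from h import *
delta(.5385,-.311,.16)"
```

```text
clk 3.85 pos [ 0.5359 -0.3071  0.3174] ydir -11.64 tilt 0.08 delta tool [-0.0035  0.0033  0.1574] F [ 0.7 -0.2 -0.1] op 0.999
```

Call:
servo_tool --translation '[[-0.0035,0.003,0.02],[0,0,0.03],[0,0,0.03],[0,0,0.025],[0,0,0.02],[0,0,0.015],[0,0,0.01],[0,0,0.007],[0,0,0],[0,0,0]]' --turn '[[0,0,0],[0,0,0],[0,0,0],[0,0,0],[0,0,0],[0,0,0],[0,0,0],[0,0,0],[0,0,0],[0,0,0]]'

```text
clock: 5.1
tool_pos: [0.5378, -0.3132, 0.1609]
eef_rot: [0.776, 0.631, 0.0, 0.0]
contact_force: [0.4, -1.3, 0.5]
opening: 0.996
finger_force: 0.0
```

Call:
servo_tool --translation '[[0,0,0],[0,0,0],[0,0,0],[0,0,0],[0,0,0],[0,0,0],[0,0,0],[0,0,0],[0,0,0],[0,0,0]]' --turn '[[0,0,0],[0,0,0],[0,0,0],[0,0,0],[0,0,0],[0,0,0],[0,0,0],[0,0,0],[0,0,0],[0,0,0]]' --grip 0 --grip_force 40

```text
clock: 6.35
tool_pos: [0.5376, -0.313, 0.1604]
eef_rot: [0.776, 0.631, 0.0, 0.0]
contact_force: [0.8, 0.7, -0.0]
opening: 0.274
finger_force: 39.3
```

```bash
python3 -c "
from h import *
delta(.5385,-.311,.16)"
```

```text
clk 6.35 pos [ 0.5376 -0.313   0.1604] ydir -11.81 tilt 0.02 delta tool [0.0022 0.0004 0.0004] F [ 0.8  0.7 -0. ] op 0.274
```

Call:
servo_tool --translation '[[0,0,-0.005],[0,0,-0.008],[0,0,-0.004],[0,0,0],[0,-0.012,0],[0,-0.016,0],[0,-0.016,0],[0,-0.016,0],[0,-0.016,0],[0,0,0]]' --turn '[[0,0,0],[0,0,0],[0,0,0],[0,0,0],[0,0,0],[0,0,0],[0,0,0],[0,0,0],[0,0,0],[0,0,0]]'

```text
clock: 7.6
tool_pos: [0.461, -0.2972, 0.1773]
eef_rot: [0.777, 0.63, -0.001, -0.001]
contact_force: [0.7, -0.4, -0.8]
opening: 0.273
finger_force: 39.3
```

Call:
servo_tool --translation '[[0,0,-0.02],[0,0,-0.03],[0,0,-0.02],[0.02,0,0],[0.03,0,0],[0.02,0,0],[0,0,0],[0,0,0],[0,0,0],[0,0,0]]' --turn '[[0,0,0],[0,0,0],[0,0,0],[0,0,0],[0,0,0],[0,0,0],[0,0,0],[0,0,0],[0,0,0],[0,0,0]]'

```text
clock: 8.85
tool_pos: [0.4772, -0.2298, 0.2474]
eef_rot: [0.777, 0.63, -0.0, 0.0]
contact_force: [0.0, 0.3, -1.3]
opening: 0.272
finger_force: 39.3
```

Run:
```python
from h import *
delta(.5902,.0844,.25)
from plant import r
tp=r.get_state()['tool_pos']
A=[]
for n in('side','top'):
    s=snap(n)
    c=s['mtx']@(s['R']@(tp-[0,0,.1])+s['t']);u,v=(c[:2]/c[2]).astype(int);print(n,u,v)
    im=s['img'][v-45:v+45,u-45:u+45,::-1];A.append(cv2.resize(im,(390,390),interpolation=cv2.INTER_CUBIC))
    P=cloud(s).reshape(-1,3)
    Q=P[(np.hypot(P[:,0]-tp[0],P[:,1]-tp[1])<.03)]
    for lo,hi in((-.145,-.12),(-.12,-.05),(-.05,-.03)):
        q=Q[(Q[:,2]-tp[2]>lo)&(Q[:,2]-tp[2]<hi)]-tp
        if len(q): print(lo,len(q),np.median(q,0).round(4),q.min(0).round(4),q.max(0).round(4))
cv2.imwrite('pics/c.png',np.hstack(A))
```

```text
clk 8.85 pos [ 0.4772 -0.2298  0.2474] ydir -11.89 tilt 0.02 delta tool [ 0.3308  0.0458 -0.0027] F [ 0.   0.3 -1.3] op 0.272
side 270 215
-0.145 35 [-0.0046 -0.0029 -0.1294] [-0.0085 -0.0094 -0.1394] [ 0.0065  0.0084 -0.1208]
-0.12 81 [-0.0026 -0.0019 -0.0849] [-0.0077 -0.0088 -0.1195] [ 0.0046  0.0079 -0.0509]
-0.05 79 [-0.0082 -0.009  -0.039 ] [-0.022  -0.0223 -0.0435] [ 0.0222  0.0201 -0.0306]
top 314 239
-0.05 8 [-0.012   0.0171 -0.0401] [-0.0168 -0.0133 -0.0451] [-0.009   0.0236 -0.0372]
```

View pics/c.png

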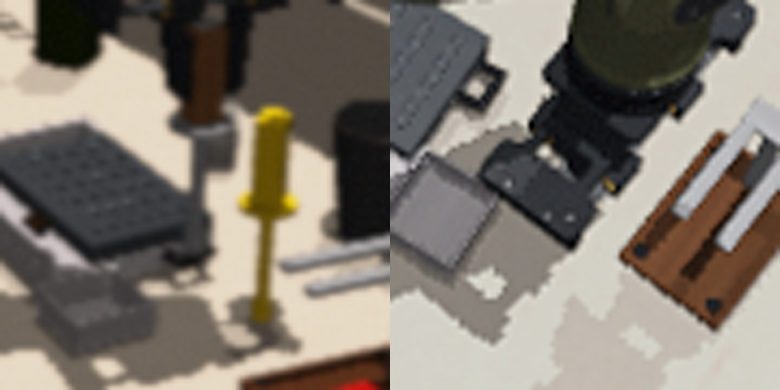

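The side view (left half) shows the scraper hanging vertically in the fingers, with its nib end at about (185,250), clear of the yellow one and the fork. It's held upright. Next I carry it over to channel_start.

Call:
servo_tool --translation '[[0.02,0,0],[0.035,0.004,0],[0.04,0.006,0],[0.04,0.006,0],[0.04,0.006,0],[0.04,0.006,0],[0.04,0.006,0],[0.04,0.006,0],[0.025,0.005,0],[0.01,0,0]]' --turn '[[0,0,0],[0,0,0],[0,0,0],[0,0,0],[0,0,0],[0,0,0],[0,0,0],[0,0,0],[0,0,0],[0,0,0]]'

```text
clock: 10.2
tool_pos: [0.5894, 0.0866, 0.2471]
eef_rot: [0.775, 0.632, 0.0, -0.0]
contact_force: [-0.1, -0.1, -2.3]
opening: 0.275
finger_force: 39.3
```

Call:
servo_tool --translation '[[0,0,0],[0,0,0]]' --turn '[[0,0,0],[0,0,0]]'

```text
clock: 10.45
tool_pos: [0.5886, 0.0829, 0.2475]
eef_rot: [0.777, 0.63, -0.001, 0.0]
contact_force: [0.4, -0.5, -1.3]
opening: 0.274
finger_force: 39.3
```

Run:
```python
from h import *
delta(.590,.0835,.1725)
from plant import r
tp=r.get_state()['tool_pos']
s=snap('side')
c=s['mtx']@(s['R']@(tp-[0,0,.17])+s['t']);u,v=(c[:2]/c[2]).astype(int);print(u,v)
cv2.imwrite('pics/d.png',cv2.resize(s['img'][v-40:v+40,u-50:u+50,::-1],None,fx=7,fy=7,interpolation=cv2.INTER_CUBIC))
P=cloud(s).reshape(-1,3)
Q=P[(np.hypot(P[:,0]-tp[0],P[:,1]-tp[1])<.02)]
q=Q[(Q[:,2]-tp[2]>-.145)&(Q[:,2]-tp[2]<-.05)]-tp
for lo in(-.14,-.125,-.09,-.06):
    k=q[abs(q[:,2]-lo)<.012]; print(lo,len(k),k.mean(0).round(4))
```

```text
clk 10.45 pos [0.5886 0.0829 0.2475] ydir -11.94 tilt 0.07 delta tool [0.0009 0.0012 0.075 ] F [ 0.4 -0.5 -1.3] op 0.274
241 192
-0.14 13 [-0.0018 -0.0043 -0.1324]
-0.125 25 [-0.002  -0.0031 -0.127 ]
-0.09 17 [-0.0015 -0.0027 -0.0917]
-0.06 17 [-0.002  -0.0026 -0.0607]
```

View pics/d.png

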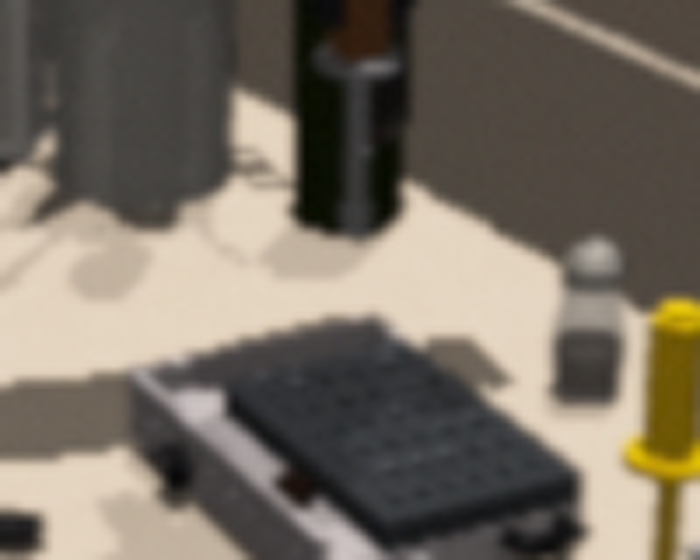

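The picture shows the scraper hanging free in front of the bottle, with its nib at about (355,225). The griddle is below it and the crust at (298,485). Now I lower it to the start.

Call:
servo_tool --translation '[[0.001,0.001,0.015],[0,0,0.02],[0,0,0.012],[0,0,0.01],[0,0,0.008],[0,0,0.006],[0,0,0.004],[0,0,0],[0,0,0],[0,0,0]]' --turn '[[0,0,0],[0,0,0],[0,0,0],[0,0,0],[0,0,0],[0,0,0],[0,0,0],[0,0,0],[0,0,0],[0,0,0]]'

```text
clock: 11.75
tool_pos: [0.5904, 0.0857, 0.1727]
eef_rot: [0.776, 0.631, 0.0, 0.0]
contact_force: [0.8, 0.2, -0.7]
opening: 0.274
finger_force: 39.3
```

Run:
```python
from h import *
delta(.4862,.0932,.1725); delta(.4684,-.095,.1725)
```

```text
clk 11.75 pos [0.5904 0.0857 0.1727] ydir -11.82 tilt 0.04 delta tool [-0.014  -0.1036  0.0002] F [ 0.8  0.2 -0.7] op 0.274
clk 11.75 pos [0.5904 0.0857 0.1727] ydir -11.82 tilt 0.04 delta tool [-2.018e-01 -8.250e-02  1.000e-04] F [ 0.8  0.2 -0.7] op 0.274
```

Call:
servo_tool --translation '[[-0.0006,-0.005,0],[-0.0006,-0.005,0],[-0.0006,-0.005,0],[-0.0006,-0.005,0],[-0.0006,-0.005,0],[-0.0006,-0.005,0],[-0.0006,-0.005,0],[-0.0006,-0.005,0],[-0.0006,-0.005,0],[-0.0006,-0.005,0]]' --turn '[[0,0,0],[0,0,0],[0,0,0],[0,0,0],[0,0,0],[0,0,0],[0,0,0],[0,0,0],[0,0,0],[0,0,0]]'

```text
clock: 13.0
tool_pos: [0.5397, 0.09, 0.1724]
eef_rot: [0.776, 0.631, 0.0, -0.0]
contact_force: [-0.4, -0.9, -1.8]
opening: 0.275
finger_force: 39.3
```

Run:
```python
from h import *
delta(.4862,.0932,.1725)
```

```text
clk 13.0 pos [0.5397 0.09   0.1724] ydir -11.82 tilt 0.0 delta tool [-0.0079 -0.0531 -0.0001] F [-0.4 -0.9 -1.8] op 0.275
```

Call:
servo_tool --translation '[[-0.001,-0.0053,0],[-0.001,-0.0053,0],[-0.0008,-0.0053,0],[-0.0007,-0.0053,0],[-0.0006,-0.0053,0],[-0.0006,-0.0053,0],[-0.0006,-0.0053,0],[-0.0006,-0.0053,0],[-0.0006,-0.0053,0],[-0.0006,-0.005,0]]' --turn '[[0,0,0],[0,0,0],[0,0,0],[0,0,0],[0,0,0],[0,0,0],[0,0,0],[0,0,0],[0,0,0],[0,0,0]]'

```text
clock: 14.25
tool_pos: [0.4867, 0.0939, 0.1724]
eef_rot: [0.776, 0.631, 0.0, -0.0]
contact_force: [-0.4, -0.9, -0.9]
opening: 0.271
finger_force: 39.3
```

Call:
servo_tool --translation '[[0,0,0],[0,0,0]]' --turn '[[0,0,0],[0,0,0]]'

```text
clock: 14.5
tool_pos: [0.4873, 0.0939, 0.1725]
eef_rot: [0.776, 0.631, 0.0, 0.0]
contact_force: [-0.0, 0.1, -0.0]
opening: 0.274
finger_force: 39.3
```

Run:
```python
from h import *
delta(.4862,.0932,.1725); delta(.4684,-.095,.1725)
from plant import r
tp=r.get_state()['tool_pos']
s=snap('top')
c=s['mtx']@(s['R']@(tp-[0,0,.14])+s['t']);u,v=(c[:2]/c[2]).astype(int);print(u,v)
t=s['img'][v-45:v+45,u-30:u+60,::-1]
s=snap('side')
c=s['mtx']@(s['R']@(tp-[0,0,.12])+s['t']);u,v=(c[:2]/c[2]).astype(int);print(u,v)
t2=s['img'][v-45:v+45,u-45:u+45,::-1]
cv2.imwrite('pics/e.png',np.hstack([cv2.resize(k,(400,400),interpolation=cv2.INTER_CUBIC) for k in(t,t2)]))
```

```text
clk 14.5 pos [0.4873 0.0939 0.1725] ydir -11.81 tilt 0.03 delta tool [-0.0009 -0.0009 -0.    ] F [-0.   0.1 -0. ] op 0.274
clk 14.5 pos [0.4873 0.0939 0.1725] ydir -11.81 tilt 0.03 delta tool [-1.888e-01  2.020e-02 -1.000e-04] F [-0.   0.1 -0. ] op 0.274
222 205
216 204
```

View pics/e.png

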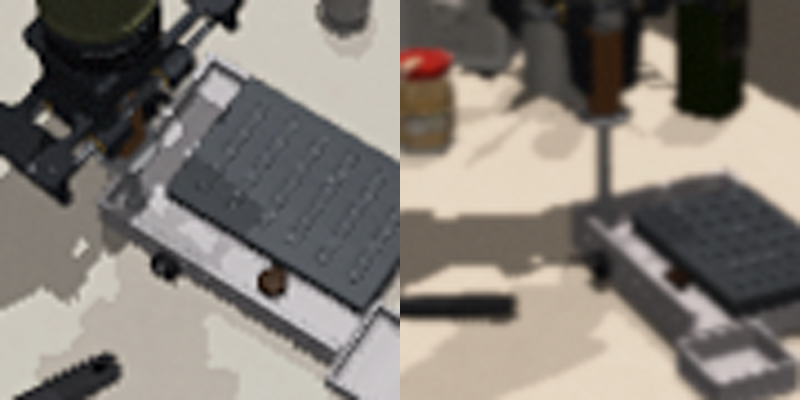

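In the right half of the picture the shank goes down into the channel at the corner, at about (605,210). The crust is ahead of it in the front leg at (680,275). No contact forces, so I start the front leg.

Call:
servo_tool --translation '[[-0.005,0.0004,0],[-0.005,0.0005,0],[-0.005,0.0005,0],[-0.005,0.0005,0],[-0.005,0.0005,0],[-0.005,0.0005,0],[-0.005,0.0005,0],[-0.005,0.0005,0],[-0.005,0.0005,0],[-0.005,0.0005,0]]' --turn '[[0,0,0],[0,0,0],[0,0,0],[0,0,0],[0,0,0],[0,0,0],[0,0,0],[0,0,0],[0,0,0],[0,0,0]]'

```text
clock: 15.85
tool_pos: [0.4815, 0.0436, 0.1724]
eef_rot: [0.776, 0.631, 0.0, -0.0]
contact_force: [1.0, -0.7, -0.5]
opening: 0.271
finger_force: 39.3
```

Call:
servo_tool --translation '[[-0.005,0.0005,0],[-0.005,0.0005,0],[-0.005,0.0005,0],[-0.005,0.0005,0],[-0.005,0.0005,0],[-0.005,0.0005,0],[-0.005,0.0005,0],[-0.005,0.0005,0],[-0.005,0.0005,0],[-0.005,0.0005,0]]' --turn '[[0,0,0],[0,0,0],[0,0,0],[0,0,0],[0,0,0],[0,0,0],[0,0,0],[0,0,0],[0,0,0],[0,0,0]]'

```text
clock: 17.1
tool_pos: [0.4762, -0.0064, 0.1724]
eef_rot: [0.776, 0.631, 0.0, -0.0]
contact_force: [0.2, -0.7, -1.0]
opening: 0.273
finger_force: 39.3
```

Run:
```python
from h import *
delta(.4684,-.095,.1725)
```

```text
clk 17.1 pos [ 0.4762 -0.0064  0.1724] ydir -11.82 tilt 0.01 delta tool [-0.0883  0.0105 -0.0001] F [ 0.2 -0.7 -1. ] op 0.273
```

Call:
servo_tool --translation '[[-0.005,0.0006,0],[-0.005,0.0006,0],[-0.005,0.0006,0],[-0.005,0.0006,0],[-0.005,0.0006,0],[-0.005,0.0006,0],[-0.005,0.0006,0],[-0.005,0.0006,0],[-0.005,0.0006,0],[-0.005,0.0006,0]]' --turn '[[0,0,0],[0,0,0],[0,0,0],[0,0,0],[0,0,0],[0,0,0],[0,0,0],[0,0,0],[0,0,0],[0,0,0]]'

```text
clock: 18.35
tool_pos: [0.4719, -0.0566, 0.1724]
eef_rot: [0.776, 0.631, 0.0, -0.0]
contact_force: [-0.2, 0.1, -1.3]
opening: 0.272
finger_force: 39.3
```

Call:
servo_tool --translation '[[-0.005,0.0006,0],[-0.005,0.0006,0],[-0.005,0.0006,0],[-0.005,0.0006,0],[-0.005,0.0006,0],[-0.005,0.0006,0],[-0.005,0.0006,0],[-0.004,0.0004,0],[0,0,0],[0,0,0]]' --turn '[[0,0,0],[0,0,0],[0,0,0],[0,0,0],[0,0,0],[0,0,0],[0,0,0],[0,0,0],[0,0,0],[0,0,0]]'

```text
clock: 19.6
tool_pos: [0.4684, -0.0952, 0.1724]
eef_rot: [0.776, 0.631, 0.0, -0.0]
contact_force: [-0.1, -0.1, -0.9]
opening: 0.277
finger_force: 39.3
```

Run:
```python
from h import *
delta(.4684,-.095,.1725)
from plant import r
tp=r.get_state()['tool_pos']
A=[]
for n,off in(('top',.16),('side',.12)):
    s=snap(n)
    c=s['mtx']@(s['R']@(tp-[0,0,off])+s['t']);u,v=(c[:2]/c[2]).astype(int)
    A.append(cv2.resize(s['img'][v-40:v+40,u-40:u+40,::-1],(400,400),interpolation=cv2.INTER_CUBIC))
cv2.imwrite('pics/f.png',np.hstack(A))
```

```text
clk 19.6 pos [ 0.4684 -0.0952  0.1724] ydir -11.8 tilt 0.01 delta tool [ 0.0002 -0.     -0.0001] F [-0.1 -0.1 -0.9] op 0.277
```

View pics/f.png

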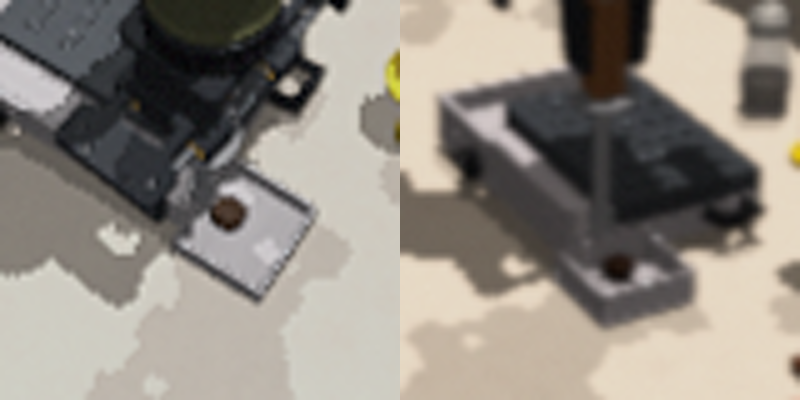

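The crust lies in the drip tray, at (228,212) in the top half and (617,267) in the side half. I lift out and carry back to the point in front of the fork.

Call:
servo_tool --translation '[[0,0,-0.01],[0,0,-0.02],[0,0,-0.025],[0,0,-0.02],[-0.02,0,0],[-0.03,-0.005,0],[-0.03,-0.008,0],[-0.03,-0.008,0],[-0.03,-0.008,0],[-0.03,-0.008,0]]' --turn '[[0,0,0],[0,0,0],[0,0,0],[0,0,0],[0,0,0],[0,0,0],[0,0,0],[0,0,0],[0,0,0],[0,0,0]]'

```text
clock: 20.95
tool_pos: [0.3969, -0.255, 0.2481]
eef_rot: [0.776, 0.631, 0.0, 0.0]
contact_force: [0.5, 0.6, -1.3]
opening: 0.279
finger_force: 39.4
```

Call:
servo_tool --translation '[[-0.02,-0.004,0],[-0.007,0,0],[0,0,0],[0,0,0]]' --turn '[[0,0,0],[0,0,0],[0,0,0],[0,0,0]]'

```text
clock: 21.45
tool_pos: [0.3886, -0.2787, 0.2475]
eef_rot: [0.776, 0.631, 0.0, -0.0]
contact_force: [0.9, 0.7, -1.0]
opening: 0.273
finger_force: 39.4
```

Run:
```python
from h import *
delta(.461,-.2970,.1775); delta(.5376,-.313,.1775)
```

```text
clk 21.45 pos [ 0.3886 -0.2787  0.2475] ydir -11.71 tilt 0.04 delta tool [-0.0033  0.0746  0.07  ] F [ 0.9  0.7 -1. ] op 0.273
clk 21.45 pos [ 0.3886 -0.2787  0.2475] ydir -11.71 tilt 0.04 delta tool [-0.0034  0.1529  0.07  ] F [ 0.9  0.7 -1. ] op 0.273
```

Call:
servo_tool --translation '[[-0.001,0.025,0],[-0.001,0.03,0],[-0.001,0.018,0],[0,0,0.02],[0,0,0.03],[0,0,0.02],[0,0,0],[0,0,0],[0,0,0],[0,0,0]]' --turn '[[0,0,0],[0,0,0],[0,0,0],[0,0,0],[0,0,0],[0,0,0],[0,0,0],[0,0,0],[0,0,0],[0,0,0]]'

```text
clock: 22.7
tool_pos: [0.4592, -0.2978, 0.1781]
eef_rot: [0.776, 0.631, 0.0, 0.001]
contact_force: [0.6, 0.7, -1.4]
opening: 0.278
finger_force: 39.4
```

Run:
```python
from h import *
delta(.5376,-.313,.1775)
from plant import r
tp=r.get_state()['tool_pos']
s=snap('side'); P=cloud(s).reshape(-1,3)
Q=P[(np.hypot(P[:,0]-tp[0],P[:,1]-tp[1])<.028)]
for lo in(-.13,-.09,-.06): 
    k=Q[abs(Q[:,2]-tp[2]-lo)<.014]-tp; print(lo,len(k),k.mean(0).round(4) if len(k) else '')
```

```text
clk 22.7 pos [ 0.4592 -0.2978  0.1781] ydir -11.81 tilt 0.08 delta tool [0.0012 0.0799 0.0007] F [ 0.6  0.7 -1.4] op 0.278
-0.13 41 [-0.0021 -0.0023 -0.1274]
-0.09 35 [-0.0026 -0.0008 -0.0894]
-0.06 25 [-0.002  -0.002  -0.0628]
```

Call:
servo_tool --translation '[[0.0005,0.008,0],[0.0005,0.01,0],[0,0.01,0],[0,0.01,0],[0,0.01,0],[0,0.01,0],[0,0.01,0],[0,0.008,0],[0,0.004,0],[0,0,0]]' --turn '[[0,0,0],[0,0,0],[0,0,0],[0,0,0],[0,0,0],[0,0,0],[0,0,0],[0,0,0],[0,0,0],[0,0,0]]'

```text
clock: 24.0
tool_pos: [0.5374, -0.313, 0.1773]
eef_rot: [0.776, 0.631, 0.0, -0.0]
contact_force: [-0.3, 0.8, -0.8]
opening: 0.273
finger_force: 39.4
```

Call:
servo_tool --translation '[[0,0,0.004],[0,0,0.005],[0,0,0.004],[0,0,0.0025],[0,0,0.0015],[0,0,0],[0,0,0]]' --turn '[[0,0,0],[0,0,0],[0,0,0],[0,0,0],[0,0,0],[0,0,0],[0,0,0]]'

```text
clock: 24.88
tool_pos: [0.5374, -0.3131, 0.1604]
eef_rot: [0.776, 0.631, 0.0, 0.0]
contact_force: [-0.2, -0.3, -1.4]
opening: 0.272
finger_force: 39.4
```

Run:
```python
from h import *
delta(.5376,-.313,.1604)
```

```text
clk 24.88 pos [ 0.5374 -0.3131  0.1604] ydir -11.81 tilt 0.01 delta tool [0.0002 0.0002 0.    ] F [-0.2 -0.3 -1.4] op 0.272
```

Call:
servo_tool --translation '[[0,0,0.0005],[0,0,0],[0,0,0]]' --turn '[[0,0,0],[0,0,0],[0,0,0]]' --grip_force 5

```text
clock: 25.25
tool_pos: [0.5374, -0.3132, 0.1604]
eef_rot: [0.776, 0.631, 0.0, 0.0]
contact_force: [-1.7, -0.2, 5.8]
opening: 0.277
finger_force: 4.9
```

Call:
servo_tool --translation '[[0,0,0],[0,0,0],[0,0,0],[0,0,0],[0,0,0],[0,0,0],[0,0,0],[0,0,0],[0,0,0],[0,0,0]]' --turn '[[0,0,0],[0,0,0],[0,0,0],[0,0,0],[0,0,0],[0,0,0],[0,0,0],[0,0,0],[0,0,0],[0,0,0]]' --grip 1

```text
clock: 26.5
tool_pos: [0.5373, -0.3131, 0.1599]
eef_rot: [0.776, 0.631, 0.0, 0.0]
contact_force: [1.6, 0.1, 0.1]
opening: 1.0
finger_force: 0.0
```

Call:
servo_tool --translation '[[0,0,-0.01],[0,0,-0.02],[0,0,-0.03],[0,0,-0.04],[0,0,-0.04],[0,0,-0.02],[0,-0.05,0],[0,-0.05,0],[0,0,0],[0,0,0]]' --turn '[[0,0,0],[0,0,0],[0,0,0],[0,0,0],[0,0,0],[0,0,0],[0,0,0],[0,0,0],[0,0,0],[0,0,0]]'

```text
clock: 27.75
tool_pos: [0.4404, -0.2929, 0.3208]
eef_rot: [0.776, 0.631, 0.001, 0.001]
contact_force: [0.1, -0.3, -0.2]
opening: 1.002
finger_force: 0.0
```

Run:
```python
from h import *
delta(.5376,-.313,.1604)
s=snap('side');P=cloud(s)
im1=s['img'][180:290,190:345,::-1]
b=np.radians(-11.8);B=np.array([[np.cos(b),-np.sin(b)],[np.sin(b),np.cos(b)]])
D=(P[...,:2]-[.5397,-.311])@B;Z=P[...,2]
g=(abs(D[...,0])<.03)&(abs(D[...,1])<.03)&(Z>.13)&(Z<.21); q=D[g];print(g.sum(),'x',np.percentile(q[:,0],[2,50,98]).round(4),'y',np.percentile(q[:,1],[2,50,98]).round(4),'ztop',Z[g].max())
cv2.imwrite('pics/z.png',cv2.resize(im1,None,fx=5,fy=5,interpolation=cv2.INTER_CUBIC))
```

```text
clk 27.75 pos [ 0.4404 -0.2929  0.3208] ydir -11.8 tilt 0.14 delta tool [0.0002 0.0989 0.1606] F [ 0.1 -0.3 -0.2] op 1.002
224 x [-0.0156 -0.0085  0.009 ] y [-0.0152 -0.01    0.0096] ztop 0.1969100713854602
```

View pics/z.png

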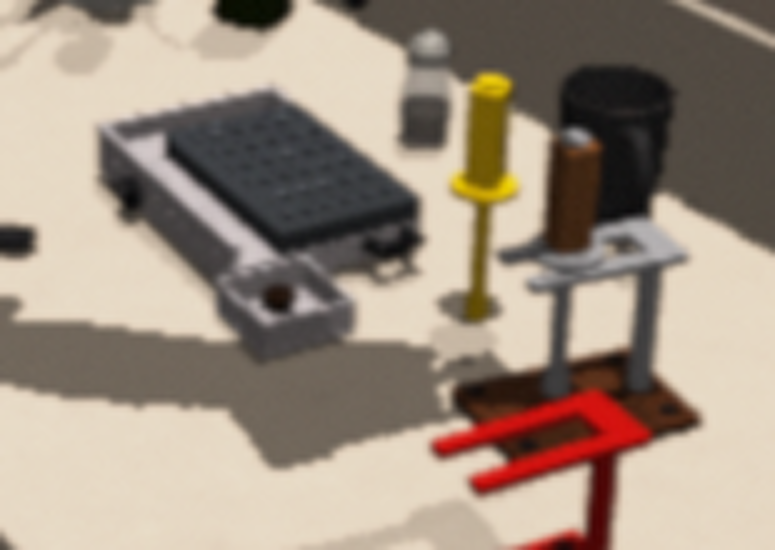

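The scraper hangs upright in the grey fork at (575,190), the crust is in the tray at (278,297), and the robot is clear. I'm handing in.

```bash
python3 -c "
from plant import r
print(r.finish_job())"
```

```text
the job is handed in; nothing more can be done
None
```

The job is handed in (no verdict came back): the nib swept the whole channel in one pass with a brief stop at the corner, the last picture shows the crust in the drip tray and the scraper upright in its fork, and I saw nothing else disturbed.

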